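# Locate an adapter plate on the shaker's pin

## Task

Fit the tube adapter plate to the low bench shaker: pick it up by its grip bar and set it on the shaker's deck, its long edge against the fence and its round hole just clear to the left of the pin's slot. Then gently nudge it along the fence to the right until the hole drops over the locating pin; never push hard against the pin or the fence. Leave the plate lying flat on the deck and released, and do not disturb the bottle and the small beaker standing nearby.

Things in the scene. Friction and masses are not known exactly. Their poses are not given: they have to be found in the camera images.
- shaker: low white bench shaker, housing 130 (x) x 220 (y) mm, fixed. Origin: centre of its underside; z up, x from its front panel towards the fence, y to the left. The flat aluminium deck is 45 mm above the origin. A push of over 25 N of the plate against pin or fence counts as rough.
- fence_mid (a point): middle of the fence's near face, at deck height (shaker x = +45, y = 0, z = 45 mm); axes as the shaker's. The fence is an aluminium bar along y, 200 mm long, 22 mm high above the deck
- slot_mid (a point): middle of the pin's slot on the deck (shaker x = +5, y = -15, z = 45 mm); axes as the shaker's. The slot runs along y, 15 mm either way. In it the steel locating pin is clamped anywhere within 10 mm of the middle; its place is not measured. Pin: 10 mm diameter, 7 mm at the tip, standing 6 mm above the deck
- adapter_grip (a point): centre of the grip bar of the loose, flat aluminium adapter plate: 80 (x) x 130 (y) x 10 mm, 0.3 to 0.5 kg. The grey bar stands on the plate's middle: 40 mm in x, 16 mm thick in y, 36 mm high, top 46 mm above the plate's underside, this point 28 mm above it. z up, +y towards the end far from the hole (left, when fitted), +x edge goes to the fence
- adapter_hole (a point): centre of the plate's round through hole (14 mm), on the underside, 20 mm from adapter_grip along -y, 40 mm from either long edge; axes as adapter_grip's. Set down with the hole 7 to 14 mm left of the slot's end, the plate rides tilted some 3 degrees: right half on the pin, left end on the deck. Let free, it drops by its own weight when the hole meets the pin, and is then at deck height
- bottle_amber: bystander: amber bottle, 57 mm wide, 114 mm high; origin under its base
- beaker_50: bystander: small beaker, 46 mm wide, 57 mm high; origin under its base

How it is judged:
By the outcome, as a careful person would: the job done as asked, in the order asked, and still so for the second after the job is handed in, with the robot touching nothing.
It also fails if it takes over 54 s, if anything falls off the work surface, if the arm or the gripper's body presses on something with over 40 N, if the wrist force passes 120 N, or if a joint passes its speed limit or range.

## Robot

A 7-joint arm with a two-finger parallel gripper is mounted at the origin on a cart in front of the work surface, level with it; the furniture and walls round the work are solid. World frame = base frame: x ahead of the robot, y to its left, z up, the work surface at z = 0. Lengths are in m, angles in degrees, forces in N, time in s.
With the tool pointing down it reaches from about 0.35 to 0.9 m from the base axis. Payload 7.2 kg.
Tool frame: the origin (TCP) lies midway between the tips of the shut fingers; the grasp point (between the pads) lies 19 mm behind it; z points along the fingers, y is the line along which they close (so a half turn about z gives the same grasp; the last joint's range is limited). The gripper opens to 88 mm and grips with 3 to 60 N. Pads are 20 mm wide; open, the fingers measure 115 mm over their backs; the gripper's body (75 mm by 178 mm) begins 61 mm behind the grasp point.
Start: joints at [-80.741, 23.554, -0.728, 91.456, 0.321, 64.991, -4.71], TCP at [0.142, 0.609, 0.223] pointing down, gripper open.
Joint ranges: [-169.25, 169.25], [-16.82, 113.86], [-84.01, 82.57], [7.8, 145.47], [-59.2, 239.2], [7.22, 106.19], [-163.78, 163.78]. Speed limits (degrees/s): [136.94, 136.94, 172.46, 172.46, 180, 180, 180].

## Interface

Orientations are given as [roll, pitch, yaw] about the fixed x, y, z axes, in that order (R = Rz(yaw) Ry(pitch) Rx(roll)).
In Python, from workcell import bot gives the robot as it stands.
- The arm moves only by the tool send_rows, never from a script. Its argument "increments" is a list of rows, each a list of 3 entries, a list of its own where there are three numbers: the turn, a rotation vector about the world's x, y, z in degrees, then the shift along the world's x, y, z in mm, then the opening, from 0 (shut) to 1 (fully open). A call has 1 to 10 rows; each row is the pose to reach, as a shift and turn from the pose commanded when the call began; what a row does not reach only later rows make up. A row lasts 1/12 s, in which the tool goes at most 41.7 mm and 7.16 degrees, less where a joint would pass 70% of its speed; a pose out of reach is approached as far as the arm can. A call with a gripper value outside its range is refused whole. The fingers move at their own pace and stop on an object; the grip force is fixed at half the most. Time passes only in rows, so rows that repeat a pose let the fingers close. It gives the time, the measured TCP pose, the force, the opening and the grip force at its end, in the units of the state.
- bot.observe(): the state, without advancing time (a new reading comes with each control period).
- bot.snapshot(name): name is "scene" or "top"; returns a dict with "img" (420x560x3 uint8, red, green, blue), "intrinsics" (3x3 intrinsics, pixels), "position" and "rotation" of the camera in the world. Camera axes: x right, y up, looking along -z (the intrinsics and any distortion apply to the point x, -y, -z); pixel columns grow to the right and rows downward; lengths in m; the calibration is good to about 2 mm. A picture is of the moment at which its call begins. There is no depth.
- bot.finish_job(): hands the job in; it is judged then, once.
Trained networks look in the newest picture that a camera, given by its name, has taken for a name from the list of things; names that differ only in an ending like _2 or _b are one class to them, and where a whole thing is asked for, a point or a joint stands for the part that bears it (a point fixed in the world has none). Each returns a list of dicts, best first, with "confidence" (0 to 1); they miss things now and then, are a little off and sometimes report something else, mostly with a low value. They report only what shows in the picture. A call takes as long as a camera call.
- bot.boxes_of(camera, name): "rect" ([left, top, right, bottom] in pixels, round what is visible of it).
The state is a dict: "time": time; "joints": joint angles; "qvel": joint speeds; "joint_torque": joint torques, N m; "ee_pos": TCP position; "eef_rot": TCP orientation; "ft_force": force on the tool from outside, world axes, zero at the start; "ft_torque": the same for the moment, N m; "grip_width": finger opening in m; "finger_force": force on a finger pad.
Only numpy, scipy, OpenCV 4.12 (cv2) and the standard library are available. Lean on these libraries where they do the work, as an engineer would, in place of code of your own. Each camera call takes 0.05 s, during which the arm holds its last target. There are 200 camera calls.

## Working session

There is one attempt and no reset: what is moved stays moved. The work goes in short steps, Python scripts to look and compute and a tool call to move; the robot and the scene stay as the last step left them, time stands still between calls to the robot, and variables do not carry over. Pictures are saved under pics/ and viewed, at most 10 in all, crops included, and the job is handed in when it is done.

Besides the shell and the picture viewer there is one more tool, called after ">>>" as name([rows], argument=value, ...), one row to a line, values as JSON. send_rows: Moves the arm, as the interface text tells. Its arguments: {"type":"object","properties":{"increments":{"type":"array","items":{"type":"array"}}},"required":["increments"]}

```bash
mkdir -p pics; ls; cat > h.py <<'E'
from workcell import bot
import numpy as np, cv2
def snap(cam,fn=None):
    s=bot.snapshot(cam)
    if fn: cv2.imwrite('pics/'+fn,cv2.cvtColor(np.asarray(s['img']),cv2.COLOR_RGB2BGR))
    return s
def ray(s,u,v):
    K=np.array(s['intrinsics']);d=np.linalg.inv(K)@[u,v,1]
    d=np.array(s['rotation'])@[d[0],-d[1],-d[2]]
    return np.array(s['position']),d/np.linalg.norm(d)
def at_z(s,u,v,z):
    p,d=ray(s,u,v);return p+d*(z-p[2])/d[2]
def tri(s1,a,s2,b):
    p1,d1=ray(s1,*a);p2,d2=ray(s2,*b)
    A=np.stack([d1,-d2],1);t=np.linalg.lstsq(A,p2-p1,rcond=None)[0]
    x,y=p1+d1*t[0],p2+d2*t[1];return (x+y)/2,np.linalg.norm(x-y)
def proj(s,P):
    c=np.array(s['rotation']).T@(np.array(P)-np.array(s['position']))
    q=np.array(s['intrinsics'])@[c[0],-c[1],-c[2]];return q[:2]/q[2]
E
python3 - <<'E'
from h import *
np.set_printoptions(precision=4,suppress=True)
for c in('scene','top'):
    s=snap(c,c+'0.png');print(c,s['position'],s['rotation'],s['intrinsics'],s.keys())
    for n in('shaker','fence_mid','slot_mid','adapter_grip','adapter_hole','bottle_amber','beaker_50'):
        print(n,[(np.round(b['rect']),round(b['confidence'],2)) for b in bot.boxes_of(c,n)][:3])
print(bot.observe())
E
```

```text
pics
scene [0.2072 0.7185 0.4578] [  62.5063   -0.2736 -151.2986] [[418.7705   0.     276.3507]
 [  0.     418.7705 215.3984]
 [  0.       0.       1.    ]] dict_keys(['img', 'intrinsics', 'position', 'rotation'])
shaker [(array([166., 245., 291., 366.]), 0.78)]
fence_mid [(array([166., 241., 295., 373.]), 0.85)]
slot_mid [(array([168., 247., 288., 369.]), 0.62)]
adapter_grip [(array([308., 198., 372., 233.]), 0.75)]
adapter_hole [(array([309., 196., 371., 232.]), 0.84), (array([276., 168., 292., 194.]), 0.21)]
bottle_amber [(array([251., 167., 275., 213.]), 0.74), (array([166., 241., 296., 372.]), 0.65)]
beaker_50 [(array([277., 168., 290., 195.]), 0.6)]
top [0.3648 0.0378 0.9586] [ 12.6842   0.2287 -91.3447] [[384.0712   0.     279.6005]
 [  0.     384.0712 207.7491]
 [  0.       0.       1.    ]] dict_keys(['img', 'intrinsics', 'position', 'rotation'])
shaker [(array([132., 196., 233., 269.]), 0.67), (array([320., 220., 374., 260.]), 0.34)]
fence_mid [(array([132., 198., 230., 269.]), 0.84)]
slot_mid [(array([128., 200., 231., 274.]), 0.93)]
adapter_grip [(array([318., 220., 374., 260.]), 0.96)]
adapter_hole [(array([318., 220., 372., 259.]), 0.72)]
bottle_amber []
beaker_50 [(array([360., 152., 384., 176.]), 0.67)]
{'time': 0.8, 'joints': array([-80.7396,  23.5523,  -0.7277,  91.4563,   0.3209,  64.9911,
        -4.7099]), 'qvel': array([ 0.0182,  0.0381,  0.0351,  0.0222, -0.056 ,  0.0197, -0.0843]), 'joint_torque': array([ -0.0002, -58.7652,   0.6408, -29.138 ,  -0.0538,   0.0099,
        -0.    ]), 'ee_pos': array([0.1424, 0.6086, 0.2227]), 'eef_rot': array([179.9977,  -0.0001, 166.8324]), 'ft_force': array([ 0.0405,  0.1287, -0.0529]), 'ft_torque': array([-0.0127,  0.0445,  0.0549]), 'finger_force': 0.0, 'grip_width': 0.08767162782676573}
```

```bash
sed -i "s/    if fn:/    from scipy.spatial.transform import Rotation as Rn\n    if np.shape(s['rotation'])==(3,): s['rotation']=Rn.from_euler('xyz',s['rotation'],degrees=True).as_matrix()\n    if fn:/" h.py
python3 - <<'E'
import cv2
a=cv2.imread('pics/top0.png');cv2.imwrite('pics/t0c.png',cv2.resize(a[120:300,100:420],(800,450),interpolation=cv2.INTER_CUBIC))
a=cv2.imread('pics/scene0.png');cv2.imwrite('pics/s0c.png',cv2.resize(a[150:390,140:400],(650,600),interpolation=cv2.INTER_CUBIC))
E
```

```text
(no output)
```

View pics/t0c.png

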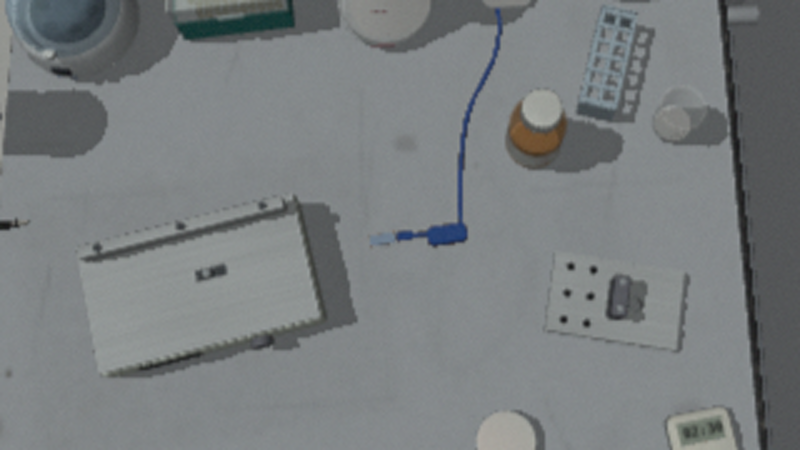

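View pics/s0c.png

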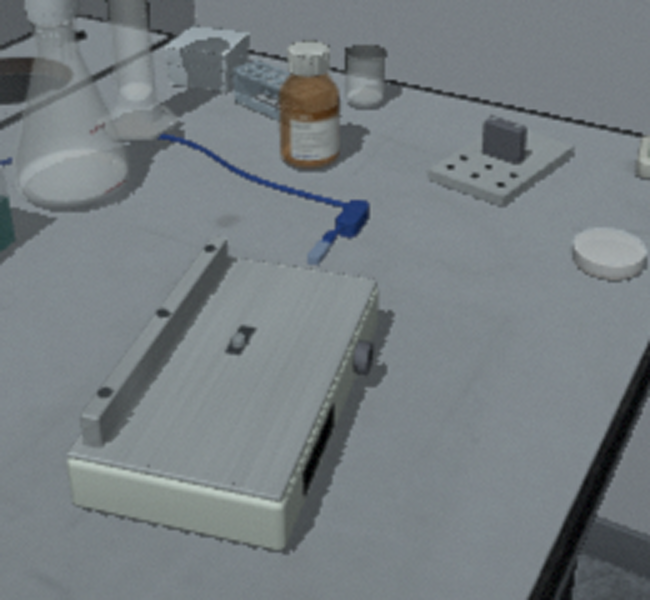

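Top view (crop 2.5×): the shaker is on the left, with deck corners at (78,258), (322,318) and (100,373). Its fence is on the far side and its slot at (211,272). The plate is on the right, with its bar at (619,297) and its tube holes to the left, so the 14 mm hole is to the right, in the bar's shadow. The scene view agrees. The bottle and beaker stand behind the plate, clear of the path.

```bash
cat > fit.py <<'E'
from h import *
from scipy.optimize import least_squares
from scipy.ndimage import map_coordinates,gaussian_filter
def place(p,L):
    x,y,z,a=p;c,s_=np.cos(a),np.sin(a);L=np.asarray(L,float)
    return np.stack([x+c*L[:,0]-s_*L[:,1],y+s_*L[:,0]+c*L[:,1],z+L[:,2]],1)
def pj(s,P):
    c=(P-np.array(s['position']))@s['rotation'];q=np.stack([c[:,0],-c[:,1],-c[:,2]],1)@np.array(s['intrinsics']).T
    return q[:,:2]/q[:,2:]
def meas(s,e,p,w):
    g=gaussian_filter(np.asarray(s['img']).astype(float).mean(2),.7)
    A,B=np.array(e,float);t=np.linspace(.08,.92,40)[:,None];L=A+(B-A)*t
    q=pj(s,place(p,L));n=q[-1]-q[0];n=np.array([-n[1],n[0]])/np.linalg.norm(n)
    o=np.arange(-w,w+.01,.25);X=q[:,None]+o[None,:,None]*n
    v=map_coordinates(g,[X[...,1],X[...,0]],order=1);d=np.abs(np.gradient(v,axis=1))
    k=d.argmax(1);ok=d.max(1)>1.0
    return L[ok],q[ok]+o[k][ok,None]*n,n
def fit(views,p,zfree=False,ws=(6,4,3,2,2,2)):
    p=np.array(p,float)
    for w in ws:
        M=[(s,)+meas(s,e,p,w) for s,es in views for e in es]
        def f(q):
            pp=p.copy()
            if zfree: pp=q
            else: pp[[0,1,3]]=q
            return np.concatenate([(pj(s,place(pp,L))-m)@n for s,L,m,n in M])
        r=least_squares(f,p if zfree else p[[0,1,3]],loss='soft_l1',f_scale=.3,x_scale='jac')
        if zfree:p=r.x
        else:p[[0,1,3]]=r.x
    res=f(r.x);i=0;out=[]
    for s,L,m,n in M: out.append((len(L),round(float(np.median(res[i:i+len(L)])),2)));i+=len(L)
    return p,out
f=1e-3
DF=[(-65*f,-110*f,45*f),(-65*f,110*f,45*f)];DR=[(-65*f,-110*f,45*f),(42*f,-110*f,45*f)];DL=[(-65*f,110*f,45*f),(42*f,110*f,45*f)]
FB=[(45*f,-100*f,45*f),(45*f,100*f,45*f)];FT=[(45*f,-100*f,67*f),(45*f,100*f,67*f)]
def rect(hx,hy,z):
    c=[(-hx,-hy),(hx,-hy),(hx,hy),(-hx,hy)];c=[(a*f,b*f,z*f) for a,b in c];return [[c[i],c[(i+1)%4]] for i in range(4)]
PT=rect(40,65,10);BT=rect(20,8,46)
E
cat > m1.py <<'E'
from fit import *
np.set_printoptions(precision=4,suppress=True)
T=snap('top');S=snap('scene')
def c2(T,u,v,o,sc=2.5):return (u/sc+o[0],v/sc+o[1])
oT,oS=(100,120),(140,150)
a=at_z(T,*c2(T,100,373,oT),.045);b=at_z(T,*c2(T,322,318,oT),.045);d=at_z(T,*c2(T,295,205,oT),.045)
print('front corners',a,b,'len',np.linalg.norm(a-b),'bk',d)
yaw=np.arctan2(*(a-b)[[1,0]])-np.pi/2
m=(a+b)/2;p0=[m[0]+.065*np.cos(yaw),m[1]+.065*np.sin(yaw),0,yaw]
for nm,v in(('top',[(T,[DF,DR,DL,FB])]),('scene',[(S,[DF,DR,FB,FT])]),('both',[(T,[DF,DR,DL,FB]),(S,[DF,DR,FB,FT])])):
    for z in([False] if nm!='both' else [False,True]):
        p,o=fit(v,p0,z);print(nm,z,p[:3],np.degrees(p[3]),o)
ps=p
print('slot tri',tri(T,c2(T,211,272,oT),S,c2(S,241,340,oS)))
print('slot model',place(ps,[(.005,-.015,.045)]))
a=at_z(T,*c2(T,544,331,oT),.01);b=at_z(T,*c2(T,680,350,oT),.01);
yaw=np.arctan2(*(a-b)[[1,0]])-np.pi/2
c=at_z(T,*c2(T,617,303,oT),.01);p0=[c[0],c[1],0,yaw];print('ad',p0,np.linalg.norm(a-b))
q0=p0
for nm,v in(('top',[(T,PT+BT)]),('scene',[(S,PT+BT[1:])]),('both',[(T,PT+BT),(S,PT[1:]+BT)])):
    for z in([False] if nm!='both' else [False,True]):
        p,o=fit(v,q0,z,(4,3,2,2,2));print(nm,z,p[:3],np.degrees(p[3]),o)
        if nm=='top':q0=p
for s,n in((T,'T'),(S,'S')):
    im=cv2.cvtColor(np.asarray(s['img']),cv2.COLOR_RGB2BGR);im=cv2.resize(im,None,fx=4,fy=4,interpolation=cv2.INTER_CUBIC)
    for pp,es in((ps,[DF,DR,DL,FB,FT]),(p,PT+BT)):
        for e in es:
            k=((pj(s,place(pp,e))+.5)*4).astype(int);cv2.line(im,tuple(map(int,k[0])),tuple(map(int,k[1])),(0,0,255),1)
    cv2.imwrite('pics/ov%s.png'%n,im)
a=cv2.imread('pics/ovT.png');b=cv2.imread('pics/ovS.png')
z=np.zeros((600,800,3),np.uint8);z[:300,:400]=a[780:1080,520:920];z[:300,420:720]=np.clip(a[840:1140,1240:1540]*1.6,0,255);x=b[960:1500,660:1180];z[300:,:289]=cv2.resize(x,(289,300));z[300:,300:700]=b[740:1040,1180:1580]
cv2.imwrite('pics/ov.png',z)
E
python3 m1.py
```

```text
front corners [0.43   0.3691 0.045 ] [0.477 0.16  0.045] len 0.214270185164847 bk [0.5885 0.1871 0.045 ]
top False [0.5159 0.2811 0.    ] 12.546316270543148 [(40, -0.14), (40, 1.23), (40, -1.01), (40, 0.89)]
scene False [0.5143 0.2857 0.    ] 14.150054462652074 [(40, 0.24), (37, 0.0), (40, 0.69), (40, -0.92)]
both False [0.5146 0.2833 0.    ] 13.842114550024185 [(40, -0.48), (40, 0.27), (40, -1.99), (40, 0.69), (40, 0.15), (38, 0.75), (40, 0.5), (40, -1.1)]
both True [ 0.5161  0.282  -0.0028] 13.876984416796365 [(40, -0.27), (40, 1.01), (40, -0.79), (40, 0.73), (40, 0.4), (37, -0.0), (40, 0.18), (40, -1.54)]
slot tri (array([0.5247, 0.2679, 0.0436]), np.float64(0.000980908684792949))
slot model [[0.5246 0.2687 0.0422]]
ad [np.float64(0.48921034833597554), np.float64(-0.12808974898654163), 0, np.float64(-0.16300700734087648)] 0.13435772766295825
top False [ 0.4924 -0.1247  0.    ] -9.69427040338803 [(40, -0.18), (9, 2.07), (40, 0.67), (40, 0.79), (40, 0.03), (40, -0.21), (40, -1.65), (40, -1.54)]
scene False [ 0.4853 -0.1352  0.    ] -0.7440963936943347 [(14, -0.11), (31, -1.3), (37, -0.33), (38, 0.51), (40, 0.59), (38, 0.27), (1, 2.38)]
both False [ 0.4917 -0.1243  0.    ] -7.6480548679541975 [(40, -0.24), (9, 2.01), (40, 0.73), (40, 0.99), (40, -0.24), (40, -0.5), (40, -1.51), (40, -1.0), (32, 1.26), (40, -0.01), (40, 0.25), (40, 0.75), (40, -0.25), (40, 1.99), (35, -1.0)]
both True [ 0.4903 -0.1228  0.0084] -6.912594136715331 [(40, -0.05), (10, 2.01), (40, 0.92), (40, 0.99), (40, -0.04), (40, -0.49), (40, -1.58), (40, -1.01), (24, 0.51), (36, -0.04), (40, -1.26), (40, -0.71), (40, -1.49), (40, -0.29), (24, 1.49)]
```

View pics/ov.png

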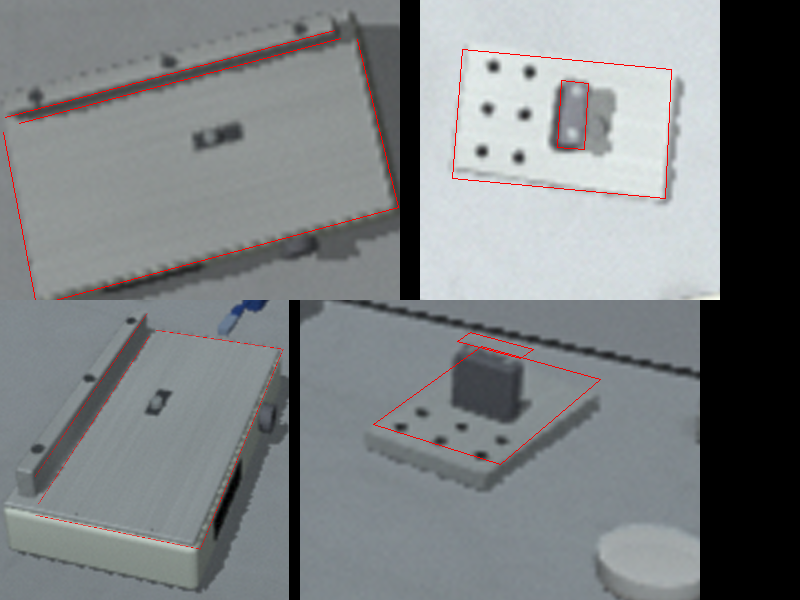

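```bash
cat > m2.py <<'E'
from fit import *
np.set_printoptions(precision=4,suppress=True)
T=snap('top');S=snap('scene')
q0=[.4903,-.1228,0,np.radians(-6.9)]
for nm,v in(('top',[(T,PT)]),('topbar',[(T,BT)]),('scene',[(S,PT[:1]+PT[2:])]),('scenebar',[(S,BT)]),('both',[(T,PT),(S,PT[:1]+PT[2:])])):
    for z in([False] if nm!='both' else [False,True]):
        p,o=fit(v,q0,z,(3,2,2,2,2));print(nm,z,p[:3],np.degrees(p[3]),o)
# picks: corners in overlay pixels
t=lambda u,v:((u-420+1240)/4-.5,(v+840)/4-.5)
s=lambda u,v:((u-300+1180)/4-.5,(v-300+740)/4-.5)
for n,a,b in(('NW(+x+y)top',(463,50),None),):pass
for n,b in(('left',(367,432)),('front',(487,473)),('right',(598,398))):print(n,at_z(S,*s(*b),.01))
for n,b in(('NW',(463,50)),('NE',(671,70)),('SE',(667,198)),('SW',(453,178))):print(n,at_z(T,*t(*b),.01))
print('bar top box',[at_z(S,*s(*b),.046) for b in((455,347),(522,358))])
E
python3 m2.py
python3 - <<'E'
import cv2,numpy as np
b=cv2.imread('pics/scene0.png');a=cv2.imread('pics/top0.png')
z=np.hstack([cv2.resize(b[180:240,305:380],(400,320),interpolation=cv2.INTER_CUBIC),cv2.resize(a[215:265,315:380],(400,308),interpolation=cv2.INTER_CUBIC)[:308].repeat(1,0) if 0 else cv2.resize(a[215:267,315:380],(400,320),interpolation=cv2.INTER_CUBIC)])
cv2.imwrite('pics/ad.png',np.clip(z*1.5,0,255))
E
```

```text
top False [ 0.4942 -0.1259  0.    ] -10.327108357412602 [(40, 0.24), (0, nan), (40, 0.25), (40, -0.02)]
topbar False [ 0.4905 -0.1208  0.    ] -11.617930875325849 [(40, -1.5), (40, -1.01), (40, -0.23), (40, -0.24)]
scene False [ 0.4881 -0.1318  0.    ] -3.554270478742913 [(15, -0.5), (40, -1.56), (40, -0.06)]
scenebar False [ 0.4977 -0.1435  0.    ] -17.492897839313688 [(40, -0.4), (40, 0.27), (40, -0.66), (37, 0.55)]
both False [ 0.4936 -0.1258  0.    ] -10.293961550774284 [(40, 0.25), (2, 2.02), (40, 0.25), (40, 0.25), (17, -1.24), (40, -0.26), (40, -0.24)]
both True [ 0.4942 -0.1262 -0.0011] -10.441710949681461 [(40, 0.26), (0, nan), (40, 0.12), (40, -0.0), (16, -1.47), (40, -0.02), (40, -0.03)]
left [ 0.5436 -0.0672  0.01  ]
front [ 0.466  -0.0553  0.01  ]
right [ 0.441  -0.1746  0.01  ]
NW [ 0.5392 -0.0645  0.01  ]
NE [ 0.5233 -0.1939  0.01  ]
SE [ 0.4439 -0.1854  0.01  ]
SW [ 0.4593 -0.0546  0.01  ]
bar top box [array([ 0.5159, -0.1266,  0.046 ]), array([ 0.4765, -0.1314,  0.046 ])]
  return _methods._mean(a, axis=axis, dtype=dtype,
  ret = ret.dtype.type(ret / rcount)
[ WARN:0@0.033] global loadsave.cpp:1063 imwrite_ Unsupported depth image for selected encoder is fallbacked to CV_8U.
```

View pics/ad.png

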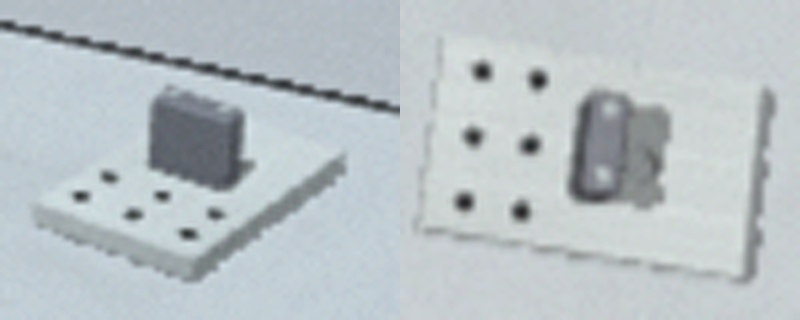

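The plate fits both views at (0.4936, −0.1258), yaw about −10.3° and z about −1 mm, as it should be. Next I'll get the shaker's yaw edge by edge, and the pin's place in its slot.

```bash
cat > m3.py <<'E'
from fit import *
np.set_printoptions(precision=4,suppress=True)
T=snap('top');S=snap('scene')
p=np.array([.5159,.2822,0,np.radians(13.7)])
for nm,s in(('T',T),('S',S)):
    for en,e in(('DF',DF),('DR',DR),('DL',DL),('FB',FB),('FT',FT)):
        pp=p.copy()
        for w in(3,2):
            L,m,n=meas(s,e,pp,w)
            if len(L)<10: break
            W=np.array([at_z(s,u,v,e[0][2])[:2] for u,v in m])
            l=cv2.fitLine(W.astype(np.float32),cv2.DIST_HUBER,0,.001,.001).ravel()
            a=np.degrees(np.arctan2(l[1],l[0]))%180
            # offset in shaker frame of edge
            d=(l[2:]-p[:2]);c,sn=np.cos(p[3]),np.sin(p[3]);o=np.array([c*d[0]+sn*d[1],-sn*d[0]+c*d[1]])
        print(nm,en,len(L),'dir',round(a,2),'yaw',round(a-90 if en in('DF','FB','FT') else (a+90)%180-90,2),'pt(sh mm)',o*1e3)
print('bar top at',at_z(T,315+208/6.154-.5,215+145/6.154-.5,.046))
for s,n in((T,'T'),(S,'S')):
    c=pj(s,place(p,[(.005,-.015,.045)]))[0];x,y=map(int,c)
    cr=cv2.cvtColor(np.asarray(s['img']),cv2.COLOR_RGB2BGR)[y-12:y+12,x-16:x+17]
    print(n,c,(x-16,y-12));cv2.imwrite(f'pics/pin{n}.png',cv2.resize(cr,None,fx=12,fy=12,interpolation=cv2.INTER_NEAREST))
cv2.imwrite('pics/pin.png',np.hstack([cv2.imread('pics/pinT.png'),cv2.imread('pics/pinS.png')]))
E
python3 m3.py
```

```text
T DF 40 dir 103.29 yaw 13.29 pt(sh mm) [-65.0006   2.8462]
T DR 40 dir 13.13 yaw 13.13 pt(sh mm) [  -7.9971 -107.9607]
T DL 40 dir 14.07 yaw 14.07 pt(sh mm) [ -9.44   106.8329]
T FB 40 dir 103.23 yaw 13.23 pt(sh mm) [42.6738 12.8205]
T FT 40 dir 103.46 yaw 13.46 pt(sh mm) [ 45.1227 -13.346 ]
S DF 40 dir 104.71 yaw 14.71 pt(sh mm) [-65.9161   7.3578]
S DR 38 dir 13.39 yaw 13.39 pt(sh mm) [  -3.3614 -106.1123]
S DL 40 dir 13.32 yaw 13.32 pt(sh mm) [-19.0074 111.6134]
S FB 40 dir 103.4 yaw 13.4 pt(sh mm) [43.2178 15.5868]
S FT 40 dir 103.35 yaw 13.35 pt(sh mm) [46.0867  1.9724]
bar top at [ 0.4919 -0.1258  0.046 ]
T [183.7947 228.7009] (167, 216)
S [236.565  285.7746] (220, 273)
```

View pics/pin.png

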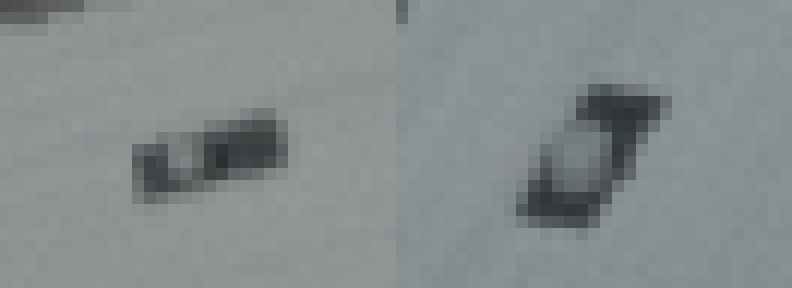

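Shaker: yaw 13.35°, centre (0.516, 0.282). The slot's middle matches the model in both pictures. The pin stands about 3–4 mm left of the slot's middle (shaker y ≈ −11.5). Moving to the plate.

>>> send_rows([
  [[0,0,0],[26,-31,5],1],
  [[0,0,0],[52,-62,10],1],
  [[0,0,0],[78,-93,15],1],
  [[0,0,1],[104,-124,20],1],
  [[0,0,1],[130,-155,25],1],
  [[0,0,2],[156,-186,30],1],
  [[0,0,2],[182,-217,30],1],
  [[0,0,3],[208,-248,30],1],
  [[0,0,3],[234,-279,30],1],
  [[0,0,3],[258,-309,30],1],
])

```text
time: 1.93
ee_pos: [0.4016, 0.2976, 0.2531]
eef_rot: [180.0, 0.0, 169.8]
ft_force: [0.3, 0.2, -0.4]
grip_width: 0.0876
finger_force: 0.0
```

>>> send_rows([
  [[0,0,0],[8,-38,0],1],
  [[0,0,0],[16,-76,0],1],
  [[0,0,0],[24,-114,0],1],
  [[0,0,0],[34,-152,0],1],
  [[0,0,0],[43,-190,0],1],
  [[0,0,0],[52,-228,-10],1],
  [[0,0,0],[61,-266,-20],1],
  [[0,0,0],[70,-304,-35],1],
  [[0,0,0],[80,-342,-50],1],
  [[0,0,0],[90,-380,-65],1],
])

```text
time: 2.77
ee_pos: [0.4905, -0.0814, 0.1879]
eef_rot: [180.0, 0.1, 169.9]
ft_force: [1.1, 0.5, -0.9]
grip_width: 0.0879
finger_force: 0.0
```

>>> send_rows([
  [[0,0,0],[1,-20,-15],1],
  [[0,0,0],[2,-40,-35],1],
  [[0,0,0],[2,-45,-60],1],
  [[0,0,0],[2,-45,-85],1],
  [[0,0,0],[2,-45,-105],1],
  [[0,0,0],[2,-45,-118],1],
  [[0,0,0],[2,-45,-118],1],
])

```text
time: 3.35
ee_pos: [0.4905, -0.1243, 0.0676]
eef_rot: [-180.0, -0.2, 169.8]
ft_force: [-0.6, 0.0, 0.0]
grip_width: 0.0876
finger_force: 0.0
```

```bash
python3 - <<'E'
from h import *
S=snap('scene','s1.png');T=snap('top','t1.png');o=bot.observe();print(o['ee_pos'],o['eef_rot'])
a=cv2.imread('pics/s1.png')[130:250,290:400];b=cv2.imread('pics/t1.png')[190:290,300:410]
cv2.imwrite('pics/v1.png',np.hstack([cv2.resize(a,(400,436),interpolation=cv2.INTER_CUBIC),cv2.resize(b,(400,436),interpolation=cv2.INTER_CUBIC)]))
E
```

```text
[ 0.49210878 -0.12469123  0.07008675] [-1.79988054e+02 -3.59974051e-02  1.69827362e+02]
```

View pics/v1.png

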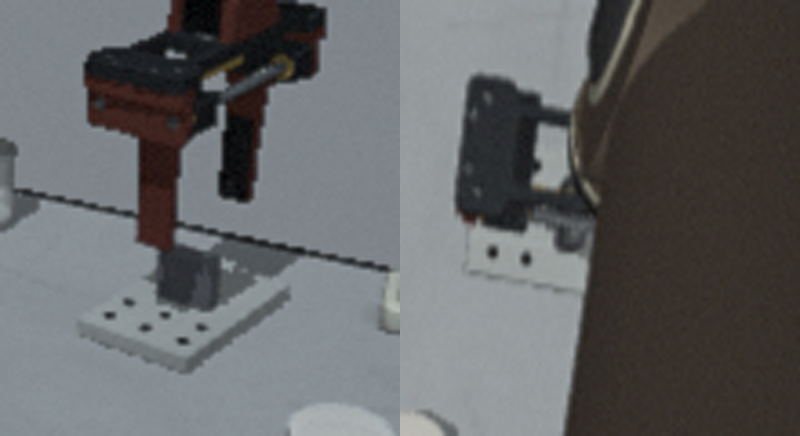

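The picture shows the open fingers either side of the bar, with the left finger above the plate's left half and everything clear. Descending and gripping.

>>> send_rows([
  [[0,0,0],[0,0,-15],1],
  [[0,0,0],[0,0,-30],1],
  [[0,0,0],[0,0,-45],1],
  [[0,0,0],[0,0,-53],1],
  [[0,0,0],[0,0,-53],1],
  [[0,0,0],[0,0,-53],0.5],
  [[0,0,0],[0,0,-53],0],
  [[0,0,0],[0,0,-53],0],
  [[0,0,0],[0,0,-53],0],
  [[0,0,0],[0,0,-53],0],
])

```text
time: 4.28
ee_pos: [0.4925, -0.1246, 0.0175]
eef_rot: [180.0, 0.1, 169.8]
ft_force: [-1.0, 0.0, 0.1]
grip_width: 0.0583
finger_force: 0.0
```

>>> send_rows([
  [[0,0,0],[0,0,0],0],
  [[0,0,0],[0,0,0],0],
  [[0,0,0],[0,0,0],0],
])

```text
time: 4.53
ee_pos: [0.4922, -0.1246, 0.0171]
eef_rot: [180.0, 0.0, 169.8]
ft_force: [0.1, 0.6, -1.0]
grip_width: 0.0379
finger_force: 0.0
```

>>> send_rows([
  [[0,0,0],[0,0,0],0],
  [[0,0,0],[0,0,0],0],
  [[0,0,0],[0,0,0],0],
  [[0,0,0],[0,0,0],0],
  [[0,0,0],[0,0,0],0],
])

```text
time: 4.95
ee_pos: [0.4921, -0.1246, 0.017]
eef_rot: [-180.0, -0.0, 169.8]
ft_force: [1.2, 0.7, 0.0]
grip_width: 0.0159
finger_force: 30.0
```

>>> send_rows([
  [[0,0,0],[0,0,8],0],
  [[0,0,0],[0,0,25],0],
  [[0,0,0],[0,0,50],0],
  [[0,0,2],[0,10,80],0],
  [[0,0,4],[0,30,110],0],
  [[0,0,7],[0,55,130],0],
  [[0,0,10],[0,85,133],0],
  [[0,0,13],[0,120,133],0],
  [[0,0,16],[0,155,133],0],
  [[0,0,18],[0,190,133],0],
])

```text
time: 5.78
ee_pos: [0.4914, 0.0668, 0.1505]
eef_rot: [180.0, 0.0, -172.0]
ft_force: [-0.4, 1.0, -4.1]
grip_width: 0.0158
finger_force: 30.0
```

>>> send_rows([
  [[0,0,1],[2,35,0],0],
  [[0,0,2],[4,70,0],0],
  [[0,0,3],[6,105,0],0],
  [[0,0,4],[8,140,0],0],
  [[0,0,5],[10,175,0],0],
  [[0,0,5.6],[12,205,0],0],
  [[0,0,5.6],[14,228,-5],0],
  [[0,0,5.6],[16,241,-12],0],
  [[0,0,5.6],[16,246,-20],0],
  [[0,0,5.6],[16,246,-20],0],
])

```text
time: 6.62
ee_pos: [0.5068, 0.3109, 0.1277]
eef_rot: [-179.9, -0.2, -166.5]
ft_force: [0.2, -0.4, -3.7]
grip_width: 0.016
finger_force: 30.0
```

```bash
cat > look.py <<'E'
import sys
from fit import *
n=sys.argv[1]
S=snap('scene',f's{n}.png');T=snap('top',f't{n}.png');o=bot.observe();print(o['time'],o['ee_pos'],o['eef_rot'],o['ft_force'],o['grip_width'])
a=cv2.imread(f'pics/s{n}.png')[150:380,140:340];b=cv2.imread(f'pics/t{n}.png')[170:290,110:260]
cv2.imwrite(f'pics/v{n}.png',np.hstack([cv2.resize(a,(480,552),interpolation=cv2.INTER_CUBIC),cv2.resize(cv2.copyMakeBorder(b,0,86,0,0,cv2.BORDER_CONSTANT),(320,552)) if 0 else cv2.copyMakeBorder(cv2.resize(b,(320,256),interpolation=cv2.INTER_CUBIC),0,296,0,0,cv2.BORDER_CONSTANT)]))
E
python3 look.py 2
```

```text
6.7167 [0.5079327  0.30903717 0.12926195] [-1.79886924e+02 -1.10918070e-01 -1.66671056e+02] [ 0.43305875 -0.38874224 -3.19874002] 0.015702777270247405
```

View pics/v2.png

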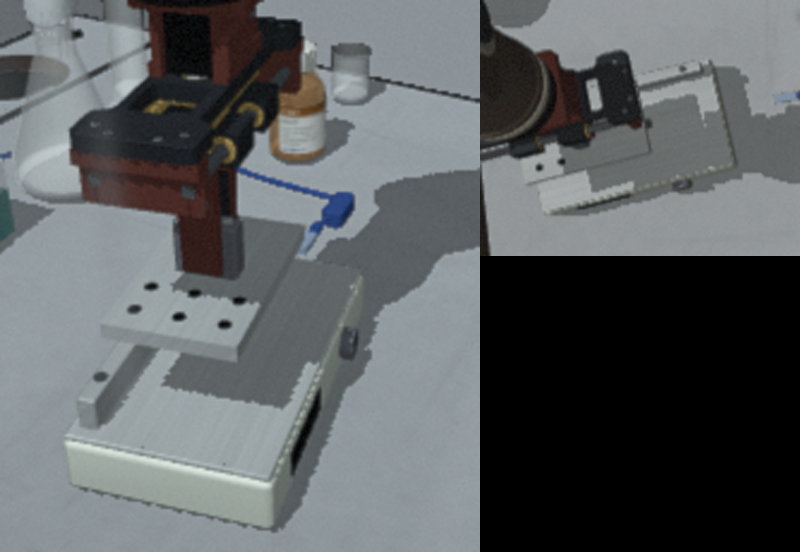

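The plate hangs level over the deck, clear of the fence, with its tube holes to the left. Tilting about 3° (left end down) and lowering to just above contact.

>>> send_rows([
  [[0,0,0],[-1,3,-8],0],
  [[-0.5,-0.1,0],[-1,3,-18],0],
  [[-1,-0.2,0],[-1,3,-28],0],
  [[-1.5,-0.35,0],[-1,3,-38],0],
  [[-2,-0.5,0],[-1,3,-46],0],
  [[-2.5,-0.6,0],[-1,3,-52],0],
  [[-3.1,-0.7,0],[-1,3,-56],0],
  [[-3.1,-0.7,0],[-1,3,-59],0],
  [[-3.1,-0.7,0],[-1,3,-59],0],
  [[-3.1,-0.7,0],[-1,3,-59],0],
])

```text
time: 7.55
ee_pos: [0.5073, 0.3145, 0.071]
eef_rot: [-176.8, -0.0, -166.6]
ft_force: [0.2, 0.4, -3.2]
grip_width: 0.0155
finger_force: 30.0
```

```bash
python3 look.py 3
```

```text
7.65 [0.50751668 0.31443797 0.0714434 ] [-1.76840560e+02  3.60050131e-03 -1.66580855e+02] [-0.51244954  0.25126342 -3.0320261 ] 0.01596073080449168
```

View pics/v3.png

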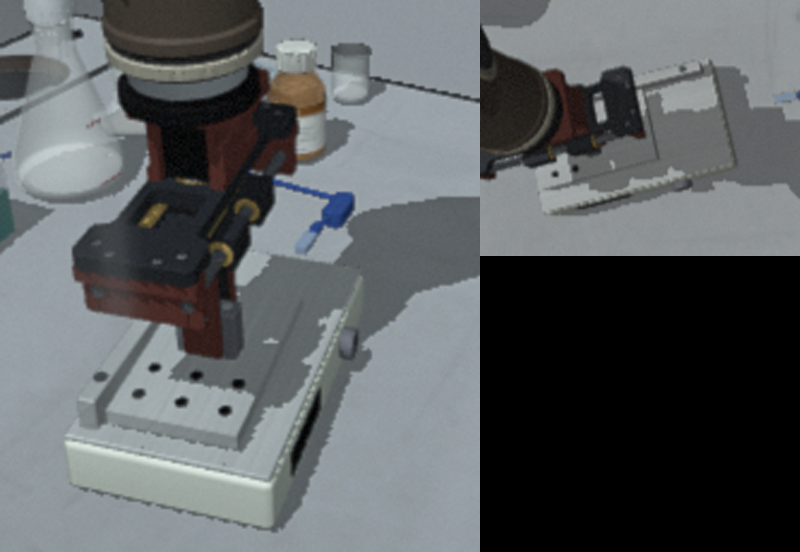

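>>> send_rows([
  [[0,0,0],[0.4,-1.5,-1],0],
  [[0,0,0],[1.4,-1.3,-2],0],
  [[0,0,0],[2.3,-1.0,-3],0],
  [[0,0,0],[3.3,-0.8,-3],0],
  [[0,0,0],[3.3,-0.8,-3],0],
])

```text
time: 8.07
ee_pos: [0.5107, 0.3136, 0.068]
eef_rot: [-176.8, -0.0, -166.6]
ft_force: [0.5, 0.5, -2.7]
grip_width: 0.0161
finger_force: 30.0
```

>>> send_rows([
  [[0,0,0],[0.5,0.1,0],0],
  [[0,0,0],[1.0,0.25,0],0],
  [[0,0,0],[1.0,0.25,0],0],
])

```text
time: 8.32
ee_pos: [0.5116, 0.314, 0.068]
eef_rot: [-176.8, -0.0, -166.6]
ft_force: [-0.7, -0.2, -3.8]
grip_width: 0.0158
finger_force: 30.0
```

>>> send_rows([
  [[0,0,0],[0.5,0.1,0],0],
  [[0,0,0],[1.0,0.25,0],0],
  [[0,0,0],[1.0,0.25,0],0],
])

```text
time: 8.57
ee_pos: [0.5126, 0.3142, 0.068]
eef_rot: [-176.8, -0.0, -166.6]
ft_force: [-1.0, -0.1, -3.2]
grip_width: 0.0158
finger_force: 30.0
```

>>> send_rows([
  [[0,0,0],[0.3,0.1,0],0],
  [[0,0,0],[0.6,0.15,0],0],
  [[0,0,0],[0.6,0.15,0],0],
])

```text
time: 8.82
ee_pos: [0.513, 0.3143, 0.068]
eef_rot: [-176.8, -0.0, -166.6]
ft_force: [-0.5, 0.2, -4.3]
grip_width: 0.0159
finger_force: 30.0
```

>>> send_rows([
  [[0,0,0],[0.3,0.1,0],0],
  [[0,0,0],[0.6,0.15,0],0],
  [[0,0,0],[0.6,0.15,0],0],
])

```text
time: 9.07
ee_pos: [0.5131, 0.3143, 0.0678]
eef_rot: [-176.8, -0.1, -166.6]
ft_force: [-1.0, -1.2, -2.7]
grip_width: 0.0158
finger_force: 30.0
```

>>> send_rows([
  [[0,0,0],[0.3,0.1,0],0],
  [[0,0,0],[0.6,0.15,0],0],
  [[0,0,0],[0.6,0.15,0],0],
])

```text
time: 9.32
ee_pos: [0.5132, 0.3143, 0.0676]
eef_rot: [-176.8, -0.2, -166.6]
ft_force: [-5.5, 0.0, -3.2]
grip_width: 0.0162
finger_force: 30.0
```

Light contact with the fence. Easing off slightly and lowering to the deck.

>>> send_rows([
  [[0,0,0],[-0.6,-0.15,0],0],
  [[0,0,0],[-0.6,-0.15,-0.7],0],
  [[0,0,0],[-0.6,-0.15,-1.4],0],
  [[0,0,0],[-0.6,-0.15,-1.4],0],
])

```text
time: 9.65
ee_pos: [0.5132, 0.3143, 0.0663]
eef_rot: [-176.8, -0.1, -166.6]
ft_force: [-4.5, -0.6, -3.9]
grip_width: 0.0159
finger_force: 30.0
```

>>> send_rows([
  [[0,0,0],[0,0,-0.5],0],
  [[0,0,0],[0,0,-1],0],
  [[0,0,0],[0,0,-1],0],
])

```text
time: 9.9
ee_pos: [0.5132, 0.3143, 0.0656]
eef_rot: [-176.8, -0.1, -166.6]
ft_force: [-6.1, -0.7, -1.5]
grip_width: 0.016
finger_force: 30.0
```

>>> send_rows([
  [[0,0,0],[-0.4,-0.1,-0.4],0],
  [[0,0,0],[-0.4,-0.1,-0.8],0],
  [[0,0,0],[-0.4,-0.1,-0.8],0],
])

```text
time: 10.15
ee_pos: [0.5132, 0.3142, 0.0655]
eef_rot: [-176.8, -0.0, -166.6]
ft_force: [-6.8, -2.3, 3.3]
grip_width: 0.0156
finger_force: 30.0
```

```bash
python3 look.py 4
```

```text
10.25 [0.51319427 0.31426069 0.0655564 ] [-1.76836976e+02 -4.53236585e-02 -1.66576055e+02] [-6.88806688 -2.15068335  3.22948513] 0.015729036879284945
```

View pics/v4.png

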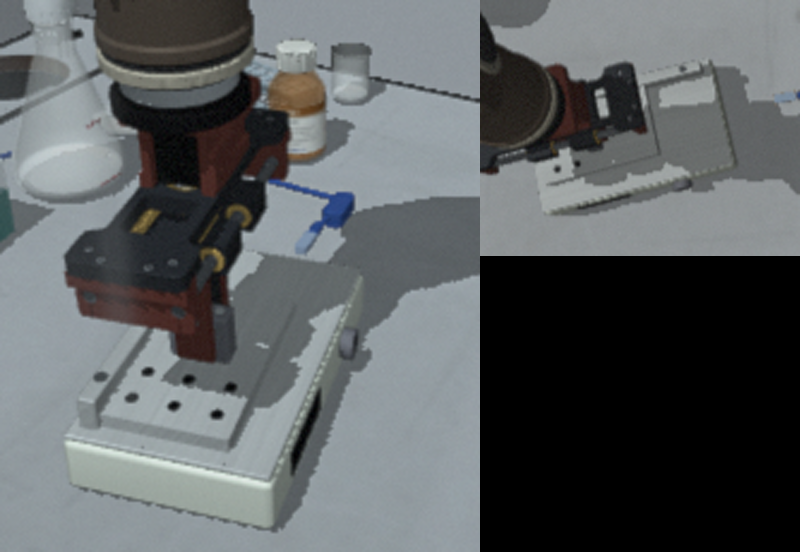

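The plate's left end is down on the deck, its edge is on the fence, and it's tilted with the hole about 11 mm left of the slot's end. Releasing.

>>> send_rows([
  [[0,0,0],[0,0,0.5],0.15],
  [[0,0,0],[0,0,0.5],0.3],
  [[0,0,0],[0,0,0.5],0.4],
  [[0,0,0],[0,0,0.5],0.4],
  [[0,0,0],[0,0,0.5],0.4],
  [[0,0,0],[0,0,0.5],0.4],
])

```text
time: 10.75
ee_pos: [0.5139, 0.3146, 0.0656]
eef_rot: [-176.8, 0.0, -166.6]
ft_force: [0.7, 0.2, -0.5]
grip_width: 0.035
finger_force: 0.0
```

```bash
python3 look.py 5; python3 - <<'E'
import cv2,numpy as np
p=[cv2.imread(f'pics/s{i}.png')[255:345,165:275] for i in (4,5)]
cv2.imwrite('pics/c5.png',np.hstack([cv2.resize(x,(400,327),interpolation=cv2.INTER_CUBIC) for x in p]))
E
```

```text
10.85 [0.51357049 0.31441104 0.06541628] [-1.76829524e+02 -5.18851661e-03 -1.66566575e+02] [ 0.87619375 -0.593693   -0.11949778] 0.035225667617801174
```

View pics/c5.png

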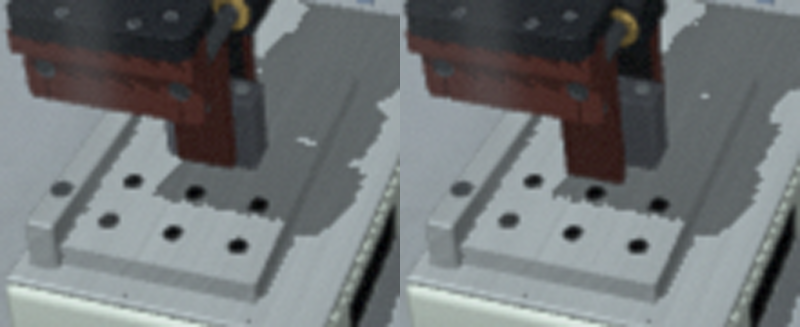

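Released: the plate lies tilted against the fence, the fingers are open about 9.6 mm either side of the bar, and forces are nil. Now nudging right with the left finger.

>>> send_rows([
  [[0,0,0],[0.3,-1.5,0],0.4],
  [[0,0,0],[0.7,-3,0],0.4],
  [[0,0,0],[1.1,-4.5,0],0.4],
  [[0,0,0],[1.4,-6,0],0.4],
  [[0,0,0],[1.7,-7.3,0],0.4],
  [[0,0,0],[2.0,-8.3,0],0.4],
])

```text
time: 11.35
ee_pos: [0.5153, 0.3057, 0.0653]
eef_rot: [-176.8, -0.0, -166.6]
ft_force: [-0.2, -0.5, 0.2]
grip_width: 0.0351
finger_force: 0.0
```

>>> send_rows([
  [[0,0,0],[0.1,-0.6,0],0.4],
  [[0,0,0],[0.3,-1.2,0],0.4],
  [[0,0,0],[0.4,-1.8,0],0.4],
  [[0,0,0],[0.6,-2.4,0],0.4],
  [[0,0,0],[0.7,-3,0],0.4],
  [[0,0,0],[0.9,-3.6,0],0.4],
  [[0,0,0],[1.0,-4.2,0],0.4],
  [[0,0,0],[1.1,-4.8,0],0.4],
])

```text
time: 12.02
ee_pos: [0.5164, 0.3014, 0.0654]
eef_rot: [-176.8, -0.0, -166.6]
ft_force: [0.2, 1.0, 1.8]
grip_width: 0.0352
finger_force: 0.7
```

```bash
cat > trk.py <<'E'
import sys
from h import *
n=sys.argv[1];ref=cv2.imread('pics/s5.png',0)
S=snap('scene',f's{n}.png');g=cv2.imread(f'pics/s{n}.png',0);o=bot.observe()
# tube holes in s5 (crop c5 right panel: scale 400/110, origin (165,255))
P=np.float32([[[x/3.636+165,y/3.636+255]] for x,y in((134,181),(108,220),(173,233),(238,245))])
Q,st,er=cv2.calcOpticalFlowPyrLK(ref,g,P,None,winSize=(9,9),maxLevel=3)
f=1e-3
for p,q,s in zip(P[:,0],Q[:,0],st.ravel()):
    d=at_z(S,*map(float,q),.056)-at_z(S,*map(float,p),.056)
    print(s,'sh dx dy mm',np.round(1e3*(.973*d[0]+.2309*d[1]),1),np.round(1e3*(-.2309*d[0]+.973*d[1]),1))
d=o['ee_pos']-[.5159,.2822,0];F=o['ft_force']
print('tcp sh',np.round(1e3*np.array([.973*d[0]+.2309*d[1],-.2309*d[0]+.973*d[1],d[2]]),1),'F sh',np.round([.973*F[0]+.2309*F[1],-.2309*F[0]+.973*F[1],F[2]],1),o['time'])
E
python3 trk.py 6
```

```text
1 sh dx dy mm 0.3 -4.0
1 sh dx dy mm 0.2 -4.1
1 sh dx dy mm 0.0 -3.8
1 sh dx dy mm 0.1 -3.9
tcp sh [ 4.9 18.3 65.4] F sh [-0.8  0.   0.1] 12.0667
```

The plate has moved 4.0 mm and is tracked cleanly along the fence. Continuing.

>>> send_rows([
  [[0,0,0],[0.1,-0.6,0],0.4],
  [[0,0,0],[0.3,-1.2,0],0.4],
  [[0,0,0],[0.4,-1.8,0],0.4],
  [[0,0,0],[0.6,-2.4,0],0.4],
  [[0,0,0],[0.7,-3,0],0.4],
  [[0,0,0],[0.9,-3.6,0],0.4],
  [[0,0,0],[1.0,-4.2,0],0.4],
  [[0,0,0],[1.1,-4.8,0],0.4],
  [[0,0,0],[1.3,-5.4,0],0.4],
])

```text
time: 12.82
ee_pos: [0.5177, 0.2958, 0.0653]
eef_rot: [-176.8, -0.0, -166.6]
ft_force: [-0.3, 2.5, 0.7]
grip_width: 0.0349
finger_force: 0.7
```

>>> send_rows([
  [[0,0,0],[0.1,-0.6,0],0.4],
  [[0,0,0],[0.3,-1.2,0],0.4],
  [[0,0,0],[0.4,-1.8,0],0.4],
])

```text
time: 13.07
ee_pos: [0.5181, 0.294, 0.0653]
eef_rot: [-176.8, -0.0, -166.6]
ft_force: [0.7, 1.4, 0.8]
grip_width: 0.0351
finger_force: 0.7
```

>>> send_rows([
  [[0,0,0],[0.1,-0.6,0],0.4],
  [[0,0,0],[0.3,-1.2,0],0.4],
  [[0,0,0],[0.4,-1.8,0],0.4],
])

```text
time: 13.32
ee_pos: [0.5184, 0.2921, 0.0652]
eef_rot: [-176.8, -0.0, -166.6]
ft_force: [-0.5, 2.0, 0.7]
grip_width: 0.0352
finger_force: 0.5
```

```bash
python3 trk.py 7
```

```text
1 sh dx dy mm 0.0 -13.9
1 sh dx dy mm -0.1 -13.6
1 sh dx dy mm -0.1 -13.7
1 sh dx dy mm -0.1 -13.6
tcp sh [ 4.8  8.8 65.3] F sh [0.  0.2 0.7] 13.3667
```

>>> send_rows([
  [[0,0,0],[0.1,-0.6,0],0.4],
  [[0,0,0],[0.3,-1.2,0],0.4],
  [[0,0,0],[0.4,-1.8,0],0.4],
])

```text
time: 13.62
ee_pos: [0.5189, 0.2903, 0.0653]
eef_rot: [-176.8, -0.0, -166.6]
ft_force: [-0.3, 1.2, 0.7]
grip_width: 0.0353
finger_force: 0.5
```

>>> send_rows([
  [[0,0,0],[0.1,-0.6,0],0.4],
  [[0,0,0],[0.3,-1.2,0],0.4],
  [[0,0,0],[0.4,-1.7,0],0.4],
])

```text
time: 13.87
ee_pos: [0.5193, 0.2886, 0.0653]
eef_rot: [-176.8, -0.0, -166.6]
ft_force: [-0.5, 0.6, 0.9]
grip_width: 0.0351
finger_force: 0.5
```

```bash
python3 trk.py 8
```

```text
1 sh dx dy mm 0.1 -17.2
1 sh dx dy mm -0.1 -17.1
1 sh dx dy mm -0.3 -17.1
1 sh dx dy mm -0.3 -17.3
tcp sh [ 4.7  5.3 65.3] F sh [ 0.3  0.1 -0.3] 13.9167
```

>>> send_rows([
  [[0,0,0],[0.1,-0.4,0],0.4],
  [[0,0,0],[0.2,-0.8,0],0.4],
  [[0,0,0],[0.3,-1.2,0],0.4],
])

```text
time: 14.17
ee_pos: [0.5195, 0.2874, 0.0652]
eef_rot: [-176.8, -0.1, -166.6]
ft_force: [0.4, 0.8, -0.3]
grip_width: 0.035
finger_force: 0.4
```

>>> send_rows([
  [[0,0,0],[0.1,-0.4,0],0.4],
  [[0,0,0],[0.2,-0.8,0],0.4],
  [[0,0,0],[0.3,-1.2,0],0.4],
])

```text
time: 14.42
ee_pos: [0.5199, 0.286, 0.0653]
eef_rot: [-176.8, -0.0, -166.6]
ft_force: [0.3, -0.6, -0.3]
grip_width: 0.0351
finger_force: 0.0
```

```bash
python3 trk.py 9
```

```text
1 sh dx dy mm -1.4 -19.6
1 sh dx dy mm -0.7 -21.2
1 sh dx dy mm -0.7 -20.9
1 sh dx dy mm -0.6 -21.4
tcp sh [ 4.8  2.7 65.3] F sh [-0.4  0.4 -0.4] 14.4667
```

The finger force fell to zero and the tracked holes jumped about 1.5 mm beyond the finger, so the plate has dropped. Centring the fingers round the bar, opening, and lifting away to verify.

>>> send_rows([
  [[0,0,0],[-0.7,3,0],0.5],
  [[0,0,0],[-1.5,6,0],0.6],
  [[0,0,0],[-2.1,9,0],0.7],
  [[0,0,0],[-2.1,9,3],0.7],
  [[0,0,0],[-2.1,9,10],0.7],
  [[0,0,0],[-2.1,9,25],0.7],
  [[1,0.2,0],[-2.1,9,45],0.7],
  [[2,0.5,0],[-2.1,9,75],0.7],
  [[3.1,0.7,0],[-2.1,9,105],0.7],
  [[3.1,0.7,0],[-2.1,9,135],0.7],
])

```text
time: 15.3
ee_pos: [0.518, 0.294, 0.2024]
eef_rot: [180.0, 0.0, -166.7]
ft_force: [-0.2, 1.3, -0.1]
grip_width: 0.0615
finger_force: 0.0
```

>>> send_rows([
  [[0,0,0],[-25,5,20],0.7],
  [[0,0,0],[-55,10,40],0.7],
  [[0,0,0],[-85,20,60],0.7],
  [[0,0,0],[-110,40,75],0.7],
  [[0,0,0],[-130,65,90],0.7],
  [[0,0,0],[-145,95,95],0.7],
  [[0,0,0],[-160,125,95],0.7],
  [[0,0,0],[-170,155,95],0.7],
  [[0,0,0],[-175,180,95],0.7],
  [[0,0,0],[-175,180,95],0.7],
])

```text
time: 16.13
ee_pos: [0.3394, 0.4802, 0.2953]
eef_rot: [179.9, -0.0, -166.2]
ft_force: [-1.1, 0.0, -0.8]
grip_width: 0.0613
finger_force: 0.0
```

```bash
cat > ver.py <<'E'
from fit import *
import fit as F
np.set_printoptions(precision=4,suppress=True)
T=snap('top','tF.png');S=snap('scene','sF.png');o=bot.observe();print(o['time'],o['ee_pos'],o['ft_force'])
h=np.array([.5159,.2822,0.,np.radians(13.35)])
# plate edges as shaker-frame segments for hypotheses (hole y, tilt): compare edge residuals
def seg(es,gy,tilt,gx=.005):
    R=cv2.Rodrigues(np.array([-np.radians(tilt),0,0]))[0];piv=np.array([0,.065,0])
    return [[tuple(R@(np.array(q)-piv)+piv+[gx,gy,.045]) for q in e] for e in es]
for tilt in(0,3.2):
  for nm,s,es in(('scene',S,[PT[3],PT[1],PT[2],BT[0],BT[2],BT[3],BT[1]]),('top',T,[PT[3],PT[1],PT[2],BT[1],BT[2],BT[3],BT[0]])):
    best=[]
    for gy in np.arange(0.000,.022,.001):
        r=[]
        for e in seg(es,gy,tilt):
            L,m,n=meas(s,e,h,4)
            r.append(np.abs((pj(s,place(h,L))-m)@n) if len(L) else np.array([4.]))
        r=np.concatenate([np.minimum(x,3) for x in r]);best.append((round(float(r.mean()),2),round(gy*1e3,1)))
    print(nm,'tilt',tilt,sorted(best)[:4])
for c in('scene','top'):
    for n in('adapter_grip','bottle_amber','beaker_50'):print(c,n,[(np.round(b['rect']),round(b['confidence'],2)) for b in bot.boxes_of(c,n)][:2])
E
python3 ver.py
```

```text
16.2333 [0.3424 0.4756 0.2953] [ 0.6147 -0.1356 -0.2078]
scene tilt 0 [(1.2, np.float64(10.0)), (1.28, np.float64(9.0)), (1.28, np.float64(11.0)), (1.45, np.float64(12.0))]
top tilt 0 [(1.82, np.float64(9.0)), (1.85, np.float64(12.0)), (1.89, np.float64(8.0)), (1.91, np.float64(6.0))]
scene tilt 3.2 [(1.47, np.float64(10.0)), (1.52, np.float64(9.0)), (1.53, np.float64(14.0)), (1.55, np.float64(13.0))]
top tilt 3.2 [(1.83, np.float64(19.0)), (1.85, np.float64(18.0)), (1.85, np.float64(20.0)), (1.85, np.float64(21.0))]
scene adapter_grip [(array([189., 264., 268., 326.]), 0.9)]
scene bottle_amber [(array([188., 263., 269., 329.]), 0.39)]
scene beaker_50 []
top adapter_grip [(array([144., 208., 206., 255.]), 0.97)]
top bottle_amber [(array([306., 158., 327., 186.]), 0.84)]
top beaker_50 [(array([362., 150., 384., 176.]), 0.94)]
```

```bash
cat > ver2.py <<'E'
import ver
from ver import *
print('---')
for s,nm in((S,'scene'),(T,'top')):
  for tilt in(0,3.2):
    out=[]
    for k,(n,e) in enumerate((('front',PT[3]),('right',PT[0]),('left',PT[2]),('barL',BT[2]),('barF',BT[3]))):
        L,m,nn=meas(s,seg([e],.010,tilt)[0],h,4)
        r=(pj(s,place(h,L))-m)@nn
        if len(r)>6:
            i=np.argsort(L[:,1 if n in('front','barF') else 0]);r=r[i];out.append((n,len(r),[round(float(np.median(x)),2) for x in np.array_split(r,4)]))
    print(nm,tilt,out)
# local flow of plate front-right corner neighbourhood between s8 (tilted, before drop) and now, vs. prediction
a=cv2.imread('pics/s4.png',0);b=cv2.imread('pics/sF.png',0)
P=np.array([seg([PT[0]],.0308,3.2)[0][0],seg([PT[3]],.0308,3.2)[0][0]])
p0=pj(S,place(h,P))
for tilt in(0,3.2):print('pred corner FR now',tilt,pj(S,place(h,[seg([PT[0]],.010,tilt)[0][0],seg([PT[2]],.010,tilt)[0][1]])))
c=pj(S,place(h,[seg([PT[0]],.010,0)[0][0]]))[0];x,y=map(int,c)
print(b[y-8:y+8,x-9:x+9],(x-9,y-8))
E
python3 ver2.py | sed -n '/---/,$p'
```

```text
---
scene 0 [('front', 40, [0.75, 0.87, 0.75, 0.62]), ('right', 20, [4.0, 3.25, 3.5, 3.5]), ('left', 40, [0.25, 0.25, 0.25, 0.25]), ('barL', 40, [-0.75, -0.75, -0.75, -0.75]), ('barF', 40, [0.62, -0.13, -0.75, -1.87])]
scene 3.2 [('front', 40, [-0.62, -0.12, 0.0, 0.5]), ('right', 33, [-4.0, -4.0, -4.0, 1.0]), ('left', 40, [0.25, 0.5, 0.5, 0.5]), ('barL', 40, [-1.25, -1.38, -1.5, -1.5]), ('barF', 39, [0.0, -1.0, -1.75, -2.75])]
top 0 [('front', 40, [0.5, 0.38, 0.5, -1.5]), ('right', 40, [-0.37, -0.25, -0.25, -0.25]), ('barL', 40, [0.5, -0.62, 0.25, -0.62]), ('barF', 40, [-2.75, -2.5, -2.0, -0.75])]
top 3.2 [('front', 40, [0.0, 0.0, 0.25, -1.5]), ('right', 40, [-1.0, -1.0, -1.0, -1.0]), ('barL', 40, [-0.12, 2.0, 1.87, -0.25]), ('barF', 40, [-2.75, -2.37, -1.0, 3.5])]
pred corner FR now 0 [[267.404  270.7286]
 [241.0421 322.6244]]
pred corner FR now 3.2 [[267.2513 267.3641]
 [240.9076 322.8984]]
[[181 179 179 173 145 143 138 101  93  85  80  70  70  57  55 112 176 178]
 [181 182 184 183 177 178 181 177 177 177 172 149 142 117 110 151 178 177]
 [179 181 182 182 180 180 182 180 181 180 18
[... 317 characters left out ...]
 176 178 181]
 [177 177 178 180 179 177 177 180 181 179 176 179 177 177 176 176 177 179]
 [174 176 177 175 174 174 176 179 179 175 178 179 177 176 176 178 181 182]
 [175 177 175 174 173 174 175 175 169 162 178 177 176 178 178 178 182 180]
 [177 177 175 174 173 173 175 167 142 161 180 178 176 177 178 177 181 178]
 [175 177 175 174 173 176 176 160 115 151 171 178 179 179 176 180 181 175]
 [176 174 173 173 173 176 169 132  96 109 140 175 176 179 179 180 178 178]
 [176 173 174 176 177 175 161 103  94 118 166 178 177 176 180 179 176 177]
 [174 175 173 176 178 170 129  95  95 111 139 174 178 179 179 178 178 176]
 [174 173 175 176 175 161 104  92 102 134 172 175 179 180 178 176 176 176]] (258, 262)
```

The plate lies flat: its front edge has a constant residual against the flat model, where the tilted one doesn't fit. Its near right corner is at the flat prediction (267, 271), and the hole is at y ≈ −10, on the pin. Bottle and beaker stay untouched and the arm is clear, so I'm handing in.

```bash
python3 -c "
from workcell import bot
print(bot.finish_job())"
```

```text
the job is handed in; nothing more can be done
None
```

The adapter plate is fitted on the shaker: its hole dropped over the pin, it lies flat against the fence and is released, with at most about 7 N against the fence. The arm never went near the bottle or the beaker, and the job was handed in at about 16 s.

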